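# Depth-gauge the gap between the shelf cleats

## Robot

A 6-joint arm with a two-finger parallel gripper is mounted at the origin on the work surface. World frame = base frame: x ahead of the robot, y to its left, z up, the work surface at z = 0. Lengths are in m, angles in rad, forces in N, time in s.
With the tool pointing down it reaches from about 0.35 to 0.975 m from the base axis. Payload 7.1 kg.
Tool frame: the origin (TCP) lies midway between the tips of the shut fingers; the grasp point (between the pads) lies 19 mm behind it; z points along the fingers, y is the line along which they close (so a half turn about z gives the same grasp; the last joint's range is limited). The gripper opens to 88 mm and grips with 3 to 60 N. Pads are 20 mm wide; open, the fingers measure 115 mm over their backs; the gripper's body (75 mm by 178 mm) begins 61 mm behind the grasp point.
Start: joints at [-1.251, 0.423, 1.63, -0, 1.089, -0.019], TCP at [0.208, -0.589, 0.187] pointing down, gripper open.
Joint ranges: [-3, 3], [-0.9, 2.11], [0.09, 2.58], [-1.31, 4.45], [0.11, 2.69], [-2.54, 2.54]. Speed limits (rad/s): [2.39, 2.39, 3.01, 3.14, 3.14, 3.14].

## Interface

Orientations are given as a rotation vector (axis times angle).
In Python, from workcell import robot gives the robot as it stands.
- The arm moves only by the shell command python3 -m pendant 'ROWS' [FORCE]. ROWS is JSON, one flat list of numbers, 5 for each row, row after row: the finger opening in mm, from 0 to 87.8, then the shift along the world's x, y, z in mm, then the turn about the world's z in rad. In form: [fingers, dx, dy, dz, twist, fingers, dx, dy, dz, twist, ...]. A call has 1 to 5 rows; each row is the pose to reach, as a shift and turn from the pose commanded when the call began; what a row does not reach only later rows make up. A row lasts 1/12 s, in which the tool goes at most 41.7 mm and 7.16 degrees, less where a joint would pass 70% of its speed; a pose out of reach is approached as far as the arm can. A call with a gripper value outside its range is refused whole. The fingers move at their own pace and stop on an object; FORCE is the grip in N (left out, the last holds). Time passes only in rows, so rows that repeat a pose let the fingers close. It gives the time, the measured TCP pose, the force, the opening and the grip force at its end, in the units of the state.
- robot.read_state(): the state, without advancing time (a new reading comes with each control period).
- robot.capture(name): name is "scene" or "top"; returns (picture, depth): 480x640x3 uint8, red, green, blue; 480x640 float32, m along the optical axis (not along the pixel's ray), 0 where there is no reading.
- robot.calibration(name): a dict with "fovy" (degrees; the focal length in pixels is half the picture's height over the tangent of half this angle, whatever the lens; pixels are square), "cx", "cy" (the principal point, pixels), "R" (3x3) and "t" (3): a world point X has camera coordinates R X + t. Camera axes: x right, y down, z forward; pixel columns grow to the right and rows downward; lengths in m; the calibration is good to about 2 mm. A picture is of the moment at which its call begins. calibration takes no time and is no camera call.
- robot.sign_off(): hands the job in; it is judged then, once.
Trained networks look in the newest picture that a camera, given by its name, has taken for a name from the list of things; names that differ only in an ending like _2 or _b are one class to them, and where a whole thing is asked for, a point or a joint stands for the part that bears it (a point fixed in the world has none). Each returns a list of dicts, best first, with "confidence" (0 to 1); they miss things now and then, are a little off and sometimes report something else, mostly with a low value. They report only what shows in the picture. A call takes as long as a camera call. They do not tell look-alikes from the thing itself.
- robot.recognise(camera, query): "uv" ([column, row] in pixels, amid what is visible of it).
- robot.masks_of(camera, query): "pixels" (480x640 bool, what is visible of it) and "uv" ([column, row] in pixels, amid what is visible of it).
- robot.tip_of(camera, query): "uv" ([column, row] in pixels: a listed point, or the origin of a listed thing).
The state is a dict: "time": time; "joint_positions": joint angles; "dq": joint speeds; "effort": joint torques, N m; "eef_pos": TCP position; "tcp_rot": TCP orientation; "wrist_force": force on the tool from outside, world axes, zero at the start; "wrist_torque": the same for the moment, N m; "width": finger opening in m; "finger_force": force on a finger pad.
Only numpy, scipy, OpenCV 4.12 (cv2) and the standard library are available. Lean on these libraries where they do the work, as an engineer would, in place of code of your own. Each camera call takes 0.05 s, during which the arm holds its last target. There are 200 camera calls.

## Task

Check that the gap between the two birch cleats is deep enough: take the flat-bladed depth gauge (the one with the straight bar grip) out of its grey stand and lower its blade, in line with the gap, into the gap about midway along the cleats until its collar sits flat on both cleats, then let go. Lower it in by the grip rather than dropping it, and leave the round-pin gauge standing in its own stand.

Things in the scene. Friction and masses are not known exactly. Their poses are not given: they have to be found in the camera images.
- blade_gauge: Flat-bladed depth gauge, loose, 200 g, upright in a grey stand. Origin: centre of the collar's underside, 60 mm above the table; x along blade width, y across it, z up. Aluminium collar 56 (x) x 64 (y) x 8 mm. Below: steel blade 40 (x) x 6 (y) mm, 45 long. Above: black bar grip 50 (x) x 16 (y) mm, z = 8 to 50 mm, pinched from above across its 16 mm (y).
- pin_gauge: The other gauge, to leave alone: same collar, but a round pin (10 mm dia, 45 long) below and a round black knob (38 mm dia, top 50 mm above the collar's underside). In the other, alike grey stand, over 145 mm from the blade gauge. Origin: centre of the collar's underside, z up.
- stand_a: Blade gauge's stand (either left or right of the other): fixed grey plastic U channel 80 (x) x 64 (y) x 60 mm high, slot along x, 14 mm wide, 50 deep, open-ended. The collar rests on top with the blade in the slot, so the gauge must rise over 45 mm to come clear. Origin: centre of its underside, on the table.
- gap_mid (a point): Middle of the gap between two birch cleats, level with their tops, 62 mm above the table; x along the gap, y across, z up. Gap 26 mm wide, 50 deep, open-ended; each cleat 170 (x) x 30 (y) x 50 mm, fixed on a board 190 x 100 x 12 mm. Home: collar underside flat on both tops, blade 45 mm deep, either way round. Other objects (under 130 mm tall) stand clear of the way.
Things that resemble listed ones, but are neither listed nor needed, are in the scene too. Leave any yellow look-alike of the blade_gauge alone. Leave any blue look-alike of the part that bears gap_mid alone.

How it is judged:
On the way:
1. the blade is lowered into the gap, collar within 20 mm of the cleats, while the fingers still hold the gauge (z of blade_gauge in the frame of gap_mid below 0.02 m and horizontal distance between blade_gauge and gap_mid below 0.035 m and contact force between blade_gauge and the fingers above 0.5 N), for 0.05 s.
At the end, for the whole second after the job is handed in: Blade gauge at rest, upright (6 deg), collar down on the cleats (height within 4 mm), centre within 30 mm of the middle of the gap horizontally, blade within 17 deg of the gap's direction; pin gauge upright (8 deg) and within 20 mm of where it began (z of blade_gauge in the frame of gap_mid between -0.004 and 0.004 m and horizontal distance between blade_gauge and gap_mid below 0.03 m and angle between the x axis of blade_gauge and the x axis of gap_mid, either way round below 0.3 rad and angle between blade_gauge's own z axis and vertical below 0.1 rad and linear speed of blade_gauge below 0.02 m/s and distance of pin_gauge from where it was at the start of the episode below 0.02 m and angle between pin_gauge's own z axis and vertical below 0.15 rad); the robot touches nothing.
It fails at once if the pin gauge is lifted or shifted by more than 30 mm (distance of pin_gauge from where it was at the start of the episode above 0.03 m).
It also fails if it takes over 32 s, if anything falls off the work surface, if the arm or the gripper's body presses on something with over 40 N, if the wrist force passes 120 N, or if a joint passes its speed limit or range.

## Working session

There is one attempt and no reset: what is moved stays moved. The work goes in short steps, Python scripts to look and compute and a shell command to move; the robot and the scene stay as the last step left them, time stands still between calls to the robot, and variables do not carry over. Pictures are saved under pics/ and viewed, at most 10 in all, crops included, and the job is handed in when it is done.

```bash
mkdir -p pics; cat > h.py <<'E'
import numpy as np, cv2
from workcell import robot
def K(c):
    k=robot.calibration(c); f=240/np.tan(np.radians(k['fovy'])/2); return f,k['cx'],k['cy'],np.array(k['R']),np.array(k['t'])
def world(c,uv,d):
    f,cx,cy,R,t=K(c); p=np.array([(uv[0]-cx)/f*d,(uv[1]-cy)/f*d,d]); return R.T@(p-t)
def cloud(c,depth,m=None):
    f,cx,cy,R,t=K(c); v,u=np.nonzero((depth>0)&(m if m is not None else True)); d=depth[v,u]
    return (np.stack([(u-cx)/f*d,(v-cy)/f*d,d],1)-t)@R, u, v
E
python3 - <<'E'
from h import *
for c in("scene","top"):
    im,d=robot.capture(c); cv2.imwrite(f'pics/{c}0.png',im[...,::-1]); np.save(f'{c}0.npy',d)
    print(c,{k:np.round(v,3).tolist() for k,v in robot.calibration(c).items()})
    for q in("blade_gauge","pin_gauge","gap_mid","stand_a"):
        for fn in("masks_of","tip_of"):
            for r in getattr(robot,fn)(c,q):
                s=''
                if fn=="masks_of":
                    P,_,_=cloud(c,d,r['pixels']); s=(len(P),np.round(np.median(P,0),3).tolist(),np.round(np.percentile(P[:,2],95),3)) if len(P) else ''
                print(c,q,fn,round(r['confidence'],2),np.round(r['uv'],0),s)
E
```

```text
scene {'fovy': 52.544, 'cx': 313.363, 'cy': 241.007, 'R': [[-0.906, 0.424, 0.012], [0.344, 0.751, -0.563], [-0.248, -0.505, -0.826]], 't': [0.44, -0.119, 0.898]}
scene blade_gauge masks_of 0.9 [171. 176.] (1481, [0.638, -0.23, 0.055], np.float64(0.094))
scene blade_gauge masks_of 0.8 [319. 154.] (1278, [0.396, -0.173, 0.054], np.float64(0.094))
scene blade_gauge masks_of 0.73 [243. 154.] (1261, [0.518, -0.21, 0.076], np.float64(0.109))
scene blade_gauge tip_of 0.96 [172. 178.] 
scene blade_gauge tip_of 0.91 [245. 160.] 
scene blade_gauge tip_of 0.83 [318. 155.] 
scene pin_gauge masks_of 0.58 [287. 252.] (1671, [0.531, 0.001, 0.068], np.float64(0.11))
scene pin_gauge tip_of 0.89 [284. 257.] 
scene gap_mid masks_of 0.8 [327. 422.] (11948, [0.575, 0.219, 0.06], np.float64(0.063))
scene gap_mid masks_of 0.57 [512. 348.] (9689, [0.306, 0.245, 0.06], np.float64(0.063))
scene gap_mid tip_of 0.96 [525. 334.] 
scene gap_mid tip_of 0.64 [330. 412.] 
scene stand_a masks_of 0.91 [253. 181.] (1410, [0.515, -0.19, 0.04], np.float64(0.059))
scene stand_a tip_of 0.61 [250. 182.] 
top {'fovy': 54.834
[... 295 characters left out ...]
 0.069], np.float64(0.111))
top blade_gauge masks_of 0.81 [406. 268.] (935, [0.389, -0.182, 0.054], np.float64(0.096))
top blade_gauge tip_of 0.91 [429. 145.] 
top blade_gauge tip_of 0.84 [425. 206.] 
top blade_gauge tip_of 0.6 [407. 269.] 
top pin_gauge masks_of 0.64 [315. 198.] (929, [0.521, -0.007, 0.069], np.float64(0.111))
top pin_gauge tip_of 0.85 [319. 198.] 
top gap_mid masks_of 0.84 [203. 184.] (4789, [0.56, 0.22, 0.059], np.float64(0.064))
top gap_mid masks_of 0.57 [193. 325.] (5286, [0.286, 0.237, 0.06], np.float64(0.064))
top gap_mid tip_of 0.86 [201. 183.] 
top gap_mid tip_of 0.76 [188. 328.] 
top stand_a masks_of 0.84 [414. 224.] (644, [0.484, -0.199, 0.051], np.float64(0.062))
```

View pics/scene0.png

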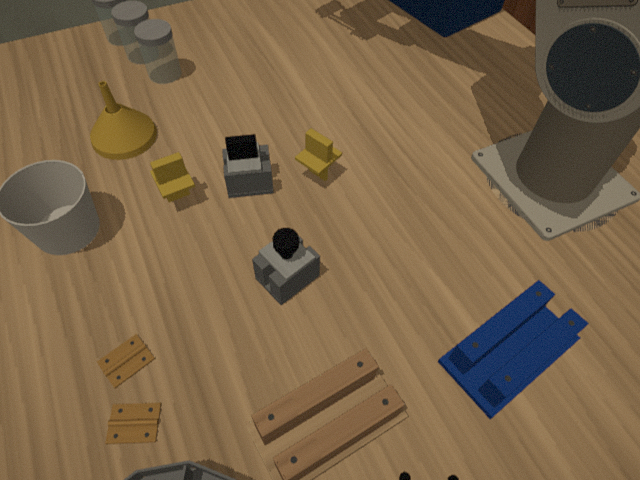

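View pics/top0.png

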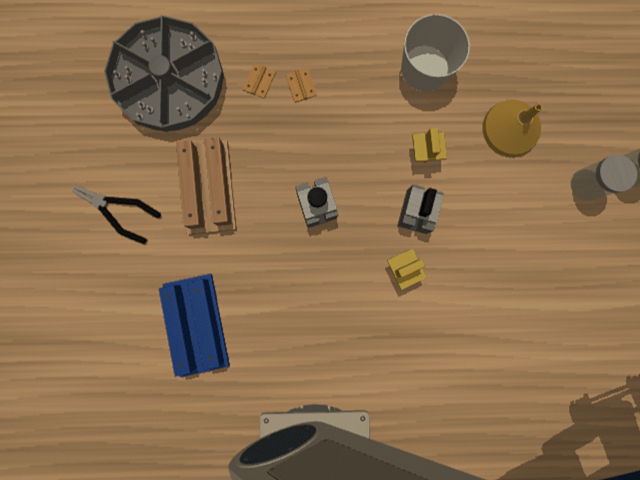

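The blade gauge is the black-barred one on the grey stand at top (427,202), between two yellow look-alikes. The birch cleats are at top (204,184), the blue part is the decoy and the round pin is at (317,198). Next I'll fit the poses.

```bash
cat > fit.py <<'E'
from h import *
def rect(P):
    r=cv2.minAreaRect(P[:,:2].astype(np.float32)); b=cv2.boxPoints(r); e=[b[1]-b[0],b[2]-b[1]]; l=max(e,key=np.linalg.norm)
    a=np.arctan2(l[1],l[0]); a=(a+np.pi/2)%np.pi-np.pi/2
    return np.round(r[0],4).tolist(),np.round(sorted(r[1]),4).tolist(),round(float(a),3)
def near(P,c,r): return np.linalg.norm(P[:,:2]-c,axis=1)<r
E
python3 - <<'E'
from fit import *
for c in("scene","top"):
    d=np.load(c+'0.npy'); P,_,_=cloud(c,d)
    Q=P[near(P,(.52,-.21),.06)]
    top=np.percentile(Q[:,2],99.5); g=Q[Q[:,2]>top-.006]; print(c,'grip',rect(g),len(g),np.median(g[:,2]))
    k=Q[(Q[:,2]>.062)&(Q[:,2]<.074)]; print(' collar',rect(k),len(k),np.median(k[:,2]))
    for n in((.634,-.231),(.39,-.18)):
        y=P[near(P,n,.05)]; print(' yellow',np.percentile(y[:,2],99.5),rect(y[y[:,2]>.02]))
    Q=P[near(P,(.565,.22),.13)&(P[:,2]>.053)&(P[:,2]<.07)]; print(' cleats',rect(Q),len(Q),np.median(Q[:,2]))
    Q=P[near(P,(.565,.22),.13)]; print(' max near cleats',Q[:,2].max())
s=robot.read_state(); print(s['eef_pos'],s['tcp_rot'],s['time'],cv2.Rodrigues(np.array(s['tcp_rot']))[0].round(3))
E
```

```text
scene grip ([0.5159, -0.2186], [0.0172, 0.05], -0.305) 255 0.10816379625999022
 collar ([0.5158, -0.2187], [0.0558, 0.0669], 1.285) 550 0.066553973504241
 yellow 0.09500302465261078 ([0.6376, -0.237], [0.0561, 0.0659], -1.503)
 yellow 0.09493517305523953 ([0.3907, -0.1824], [0.0572, 0.0658], 0.417)
 cleats ([0.5682, 0.2187], [0.0867, 0.1701], 0.1) 7196 0.06102209022922465
 max near cleats 0.06514872366817907
top grip ([0.5149, -0.2194], [0.0166, 0.05], -0.289) 224 0.10947947686621479
 collar ([0.5095, -0.2179], [0.0658, 0.0768], -0.312) 656 0.06776618574228951
 yellow 0.09664653664915335 ([0.6372, -0.2386], [0.0583, 0.0654], -1.505)
 yellow 0.09694656934028614 ([0.3901, -0.1843], [0.0571, 0.0638], 0.417)
 cleats ([0.5672, 0.2182], [0.0868, 0.171], 0.103) 2727 0.061606912643376435
 max near cleats 0.0668641646236482
[ 0.20772255 -0.58946347  0.18679099] [ 3.09660977e+00  5.29587582e-01 -2.42167856e-06] 0.9 [[ 0.943  0.332  0.   ]
 [ 0.332 -0.943 -0.   ]
 [-0.     0.    -1.   ]]
```

```bash
python3 -m pendant '[87,20,24,10,-0.08,87,46,56,20,-0.19,87,72,87,23,-0.3,87,98,118,23,-0.41,87,125,150,23,-0.52]' 20
python3 -m pendant '[87,27,33,0,-0.11,87,54,65,0,-0.113,87,81,98,0,-0.113,87,108,130,0,-0.113,87,135,163,0,-0.113]'
python3 -m pendant '[87,25,30,0,0,87,40,48,0,0,87,48,57,0,0,87,48,57,0,0,87,48,57,0,0]'
```

```text
time: 1.32
eef_pos: [0.3334, -0.4385, 0.2103]
tcp_rot: [3.127, -0.294, 0.001]
wrist_force: [0.7, -0.7, 1.1]
width: 0.0867
finger_force: 0.0
time: 1.73
eef_pos: [0.4664, -0.2777, 0.2101]
tcp_rot: [3.107, -0.461, 0.001]
wrist_force: [0.1, 0.2, 0.5]
width: 0.087
finger_force: 0.0
time: 2.15
eef_pos: [0.5131, -0.2226, 0.2097]
tcp_rot: [3.108, -0.459, -0.001]
wrist_force: [-0.5, -0.2, -0.1]
width: 0.0871
finger_force: 0.0
```

```bash
python3 -m pendant '[60,0,0,-30,0,60,0,0,-60,0,60,0,0,-75,0,60,0,0,-80,0,60,0,0,-80,0]'
python3 - <<'E'
from fit import *
im,d=robot.capture("scene"); cv2.imwrite('pics/s1.png',cv2.resize(im[60:260,120:380],(780,600))[...,::-1])
print(robot.read_state()['eef_pos'],robot.read_state()['tcp_rot'])
E
```

```text
time: 2.57
eef_pos: [0.5116, -0.2234, 0.1286]
tcp_rot: [-3.107, 0.464, 0.005]
wrist_force: [0.5, -0.3, 0.3]
width: 0.0609
finger_force: 0.0
[ 0.51266393 -0.22354253  0.12986311] [-3.10726986e+00  4.63095102e-01  9.95066063e-04]
```

View pics/s1.png

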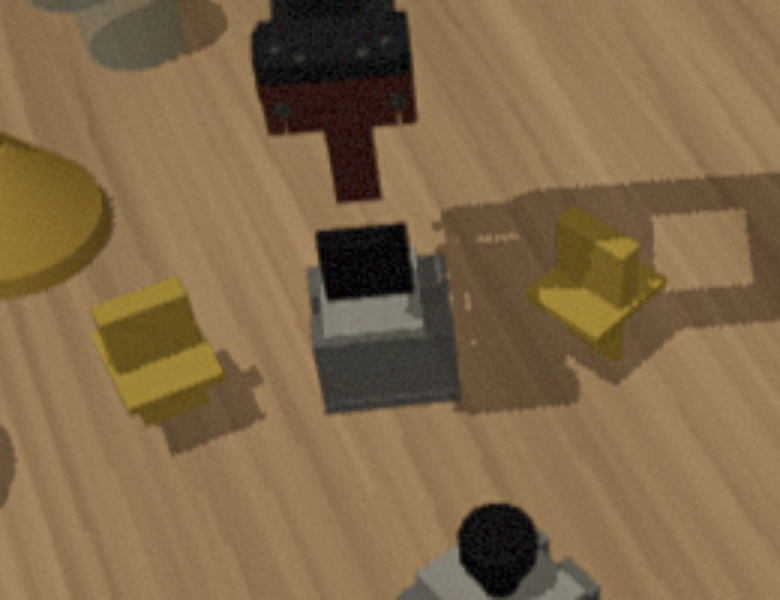

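```bash
python3 - <<'E'
from h import *
f,cx,cy,R,t=K("scene")
def pr(X):
    p=R@np.array(X)+t; return (np.array([f*p[0]/p[2]+cx,f*p[1]/p[2]+cy])-[120,60])*3
s=robot.read_state(); e=s['eef_pos']; y=cv2.Rodrigues(np.array(s['tcp_rot']))[0][:,1]
print(pr(e),pr(e+.035*y),pr(e-.035*y),y,s['eef_pos'])
im,d=robot.capture("scene"); P,u,v=cloud("scene",d)
m=(np.linalg.norm(P[:,:2]-e[:2],axis=1)<.1)&(P[:,2]>.122)&(P[:,2]<.16)
Q=P[m]; print(len(Q),Q.min(0),Q.max(0)); L=(Q-e)@cv2.Rodrigues(np.array(s['tcp_rot']))[0]; print(np.percentile(L,[1,50,99],axis=0).round(4))
E
```

```text
[358.62265097 198.65032527] [354.94636189 154.51846702] [362.48782688 245.04966755] [-2.91595158e-01 -9.56541821e-01  9.01762231e-05] [ 0.51266393 -0.22354253  0.12986311]Traceback (most recent call last):
  File "<stdin>", line 9, in <module>
    return umr_minimum(a, axis, None, out, keepdims, initial, where)
ValueError: zero-size array to reduction operation minimum which has no identity
```

```bash
python3 - <<'E'
from h import *
s=robot.read_state(); e=s['eef_pos']; T=cv2.Rodrigues(np.array(s['tcp_rot']))[0]
print(s['time'],e,s['joint_positions'],s['width'])
for c in("scene","top"):
    im,d=robot.capture(c); cv2.imwrite(f'pics/n_{c}.png',im[...,::-1])
    if c=="scene":
        for X,Y in((355,110),(355,150),(355,190),(355,100),(340,60),(355,20)): 
            u,v=120+X//3,60+Y//3; print(X,Y,d[v,u],world(c,(u,v),d[v,u]).round(3),im[v,u])
    P,u,v=cloud(c,d); L=(P-e)@T; m=(abs(L[:,0])<.06)&(abs(L[:,1])<.1)&(L[:,2]<.005)&(L[:,2]>-.2)
    print(c,m.sum(), np.percentile(L[m],[1,50,99],axis=0).round(3) if m.sum() else '')
im=cv2.imread('pics/n_top.png'); cv2.imwrite('pics/n_top_c.png',cv2.resize(im[120:300,330:530],(667,600)))
E
```

```text
2.6667 [ 0.51343511 -0.2235619   0.13064036] [-4.31852141e-01  4.01068257e-01  1.81819402e+00 -1.34554036e-04
  9.21255426e-01  1.43456755e+00] 0.06031741299358448
355 110 0.62897635 [ 0.529 -0.144  0.254] [52 33 34]
355 150 0.69288737 [ 0.523 -0.179  0.201] [40  9 14]
355 190 0.7189219 [ 0.524 -0.185  0.173] [51 31 25]
355 100 0.6251432 [ 0.529 -0.143  0.259] [46 20 15]
340 60 0.5977365 [ 0.535 -0.136  0.286] [21 21 22]
355 20 0.61010337 [ 0.52  -0.157  0.288] [27 26 25]
scene 4240 [[-0.032 -0.091 -0.199]
 [-0.001 -0.048 -0.157]
 [ 0.032  0.039 -0.042]]
top 1792 [[-0.034 -0.09  -0.197]
 [-0.007 -0.062 -0.158]
 [ 0.031 -0.029 -0.126]]
```

View pics/n_top_c.png

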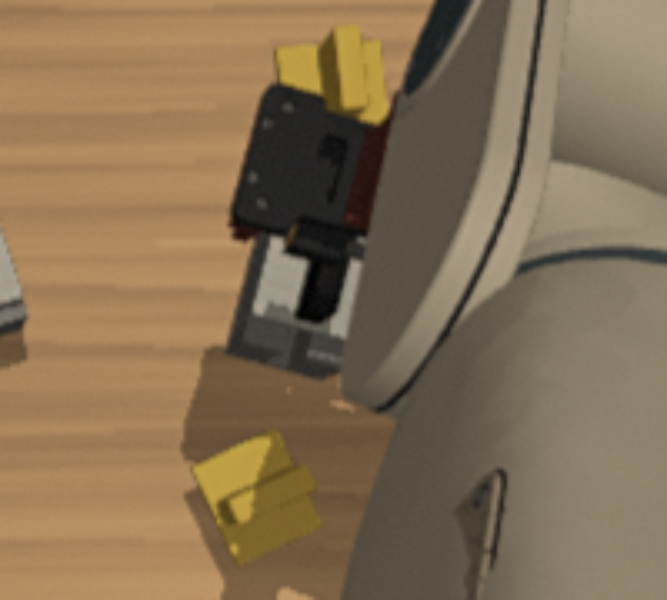

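The finger seems to end about 35 mm above the reported TCP. The opened fingers straddle the grip, so I'll go down a bit and correct xy, then re-measure.

```bash
python3 -m pendant '[60,1,2,-10,0,60,2,4,-25,0,60,2,4,-30,0,60,2,4,-30,0,60,2,4,-30,0]'
cat > look.py <<'E'
from h import *
import sys
s=robot.read_state(); e=s['eef_pos']; T=cv2.Rodrigues(np.array(s['tcp_rot']))[0]
print(s['time'],e.round(4),(2*np.arctan2(s['tcp_rot'][1],s['tcp_rot'][0])).round(3),s['width'],s['finger_force'],s['wrist_force'].round(1) if hasattr(s['wrist_force'],'round') else s['wrist_force'])
im,d=robot.capture("scene"); P,u,v=cloud("scene",d); L=(P-e)@T
f,cx,cy,R,t=K("scene"); p=R@e+t; U,V=int(f*p[0]/p[2]+cx),int(f*p[1]/p[2]+cy)
U=min(max(U,80),560);V=min(max(V,60),420)
cv2.imwrite(sys.argv[1],cv2.resize(im[V-60:V+60,U-80:U+80],(800,600),interpolation=cv2.INTER_CUBIC)[...,::-1]); print('crop',U-80,V-60)
for w in(-.05,-.04,-.03,-.02):
    m=(abs(L[:,0])<.012)&(abs(L[:,1]-w)<.005)&(L[:,2]>-.1)&(L[:,2]<.06)
    print(w,m.sum(),np.sort(L[m][:,2]).round(3)[::max(1,m.sum()//25)])
E
python3 look.py pics/s2.png
```

```text
time: 3.18
eef_pos: [0.5153, -0.2182, 0.0997]
tcp_rot: [-3.108, 0.46, 0.001]
wrist_force: [-0.6, 0.1, 0.8]
width: 0.0602
finger_force: 0.0
3.1833 [ 0.5153 -0.2182  0.0997] 5.989 0.06023595649698768 0.0 [-0.6  0.1  0.8]
crop 161 82
-0.05 2 [-0.082 -0.08 ]
-0.04 322 [-0.081 -0.079 -0.077 -0.076 -0.074 -0.073 -0.071 -0.069 -0.067 -0.065
 -0.064 -0.062 -0.061 -0.059 -0.057 -0.056 -0.054 -0.053 -0.051 -0.049
 -0.048 -0.046 -0.044 -0.042 -0.041 -0.039 -0.037]
-0.03 194 [0.031 0.032 0.033 0.033 0.034 0.034 0.035 0.036 0.036 0.038 0.039 0.04
 0.041 0.042 0.043 0.044 0.046 0.047 0.048 0.049 0.05  0.052 0.053 0.054
 0.056 0.057 0.058 0.06 ]
-0.02 62 [0.031 0.031 0.032 0.032 0.032 0.032 0.032 0.032 0.032 0.033 0.033 0.033
 0.033 0.033 0.033 0.033 0.033 0.033 0.033 0.033 0.033 0.033 0.034 0.034
 0.034 0.034 0.034 0.034 0.034 0.035 0.035]
```

View pics/s2.png

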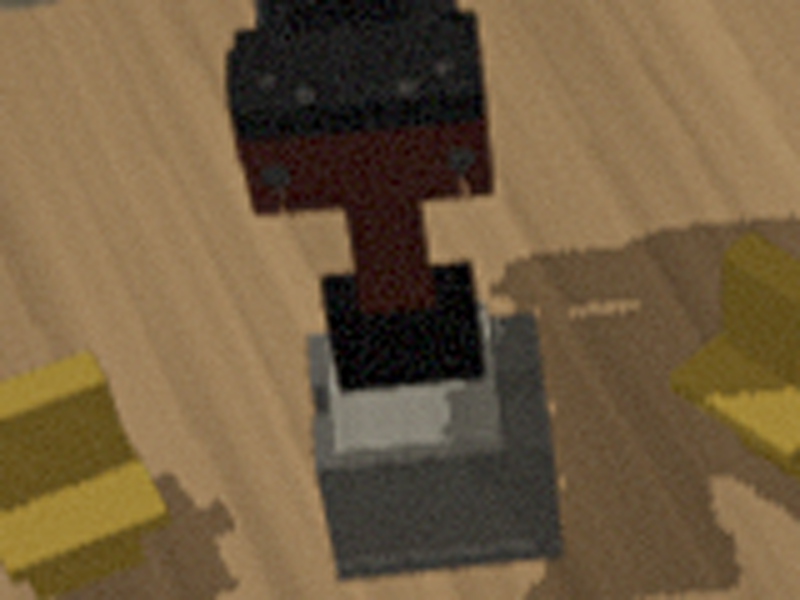

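```bash
python3 - <<'E'
from h import *
s=robot.read_state(); e=s['eef_pos']; T=cv2.Rodrigues(np.array(s['tcp_rot']))[0]
im,d=robot.capture("scene"); P,u,v=cloud("scene",d); L=(P-e)@T
m=(abs(L[:,0])<.034)&(abs(L[:,0])>.018)&(L[:,1]<-.0)&(L[:,1]>-.1)&(L[:,2]>-.25)&(L[:,2]<-.02)
A=L[m]; i=np.argsort(-A[:,2]); print(A[i][:300:12].round(3))
E
```

```text
[[ 0.029 -0.08  -0.114]
 [ 0.02  -0.083 -0.117]
 [-0.032 -0.082 -0.117]
 [ 0.029 -0.082 -0.119]
 [-0.028 -0.083 -0.12 ]
 [-0.031 -0.082 -0.121]
 [-0.023 -0.082 -0.121]
 [ 0.019 -0.081 -0.122]
 [-0.023 -0.082 -0.123]
 [ 0.023 -0.081 -0.124]
 [-0.029 -0.083 -0.125]
 [ 0.028 -0.08  -0.126]
 [ 0.032 -0.083 -0.127]
 [ 0.032 -0.08  -0.128]
 [ 0.022 -0.082 -0.129]
 [ 0.028 -0.001 -0.13 ]
 [-0.032 -0.081 -0.13 ]
 [-0.027 -0.003 -0.131]
 [ 0.026 -0.002 -0.132]
 [ 0.023 -0.082 -0.132]
 [ 0.027 -0.012 -0.132]
 [-0.02  -0.082 -0.132]
 [-0.023 -0.017 -0.133]
 [-0.03  -0.083 -0.134]
 [ 0.029 -0.032 -0.137]]
```

Body and finger both measure ~35 mm above where the reported TCP puts them, so true tip z ≈ reported + 35 mm. I'll descend accordingly in steps.

```bash
python3 -m pendant '[60,0,0,-12,0,60,0,0,-30,0,60,0,0,-42,0,60,0,0,-45,0,60,0,0,-45,0]'
python3 - <<'E'
from h import *
s=robot.read_state(); e=s['eef_pos']; T=cv2.Rodrigues(np.array(s['tcp_rot']))[0]
im,d=robot.capture("scene"); P,u,v=cloud("scene",d); L=(P-e)@T
m=(abs(L[:,0])<.014)&(L[:,1]<-.03)&(L[:,1]>-.06)&(L[:,2]>-.1)&(L[:,2]<-.02)
print(e,np.percentile(L[m],[1,5,50,95,99],axis=0).round(4),s['width'])
m2=(abs(L[:,2]+.07)<.02)&(L[:,1]<-.03)&(L[:,1]>-.06)&(abs(L[:,0])<.03);print(np.percentile(L[m2],[1,50,99],axis=0).round(4))
E
```

```text
time: 3.7
eef_pos: [0.5144, -0.218, 0.0535]
tcp_rot: [-3.107, 0.46, 0.004]
wrist_force: [0.9, 0.0, 0.6]
width: 0.0602
finger_force: 0.0
[ 0.51441233 -0.21796415  0.05345146] [[-0.0116 -0.0442 -0.0764]
 [-0.0107 -0.0434 -0.0747]
 [-0.0004 -0.041  -0.0555]
 [ 0.0099 -0.0392 -0.0384]
 [ 0.0108 -0.0382 -0.0369]] 0.06015754773639774
[[-0.0116 -0.0443 -0.0764]
 [-0.0003 -0.0413 -0.0631]
 [ 0.0108 -0.0376 -0.0504]]
```

```bash
python3 -m pendant '[50,0,0,-8,0,30,0,0,-12,0,24,0,0,-12,0,20,0,0,-12,0,18,0,0,-12,0]' 15
python3 -m pendant '[8,0,0,0,0,8,0,0,0,0,8,0,0,0,0,8,0,0,0,0,8,0,0,0,0]' 25
python3 look.py pics/s3.png | head -2
```

```text
time: 4.17
eef_pos: [0.5155, -0.2184, 0.043]
tcp_rot: [3.108, -0.46, 0.001]
wrist_force: [-0.2, -0.1, 0.4]
width: 0.0297
finger_force: 0.0
time: 4.58
eef_pos: [0.5156, -0.2186, 0.0431]
tcp_rot: [3.107, -0.46, 0.001]
wrist_force: [0.0, -0.6, 2.5]
width: 0.0161
finger_force: 25.0
4.5833 [ 0.5156 -0.2186  0.0431] -0.294 0.016058949563367515 25.00047504901886 [ 0.  -0.6  2.5]
crop 164 106
```

View pics/s3.png

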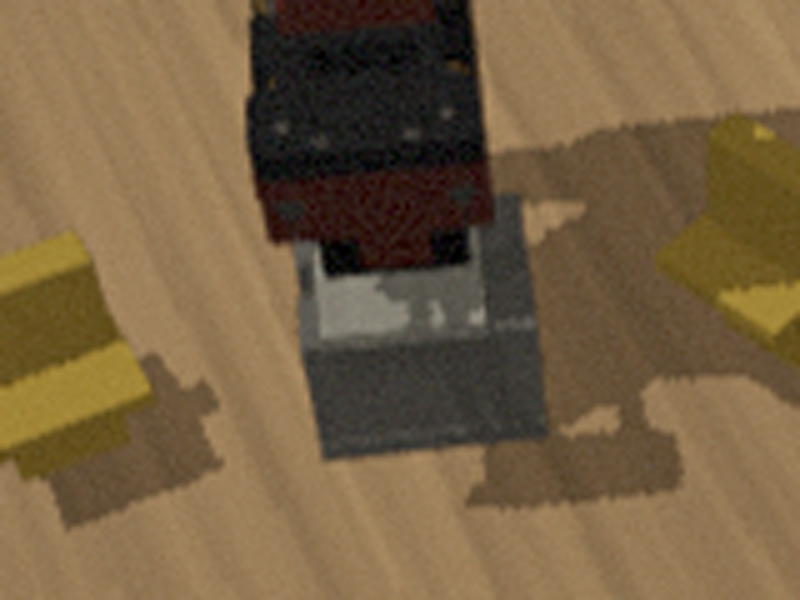

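The grip is held (opening 16 mm, 25 N). Lifting.

```bash
python3 -m pendant '[8,0,0,10,0,8,0,0,30,0,8,0,0,55,0,8,0,0,85,0,8,0,0,110,0]' 30
python3 -m pendant '[8,0,0,20,0,8,0,0,30,0,8,0,0,30,0,8,0,0,30,0,8,0,0,30,0]'
python3 -m pendant '[8,2,15,0,0.05,8,6,40,0,0.12,8,10,70,0,0.2,8,14,100,0,0.28,8,17,130,0,0.36]'
python3 -m pendant '[8,4,30,0,0.034,8,8,60,0,0.034,8,12,90,0,0.034,8,16,120,0,0.034,8,20,150,0,0.034]'
python3 -m pendant '[8,4,30,0,0,8,8,60,0,0,8,12,90,0,0,8,14,120,0,0,8,14,132,0,0]'
python3 -m pendant '[8,1,25,0,0,8,1,25,0,0,8,1,25,0,0,8,1,25,0,0,8,1,25,0,0]'
```

```text
time: 5.05
eef_pos: [0.515, -0.218, 0.1544]
tcp_rot: [-3.107, 0.46, 0.001]
wrist_force: [0.9, -0.3, -2.6]
width: 0.0157
finger_force: 30.0
time: 5.47
eef_pos: [0.5143, -0.2178, 0.1813]
tcp_rot: [-3.107, 0.46, 0.004]
wrist_force: [-0.3, 0.3, -3.1]
width: 0.0156
finger_force: 30.0
time: 5.88
eef_pos: [0.5313, -0.087, 0.1809]
tcp_rot: [-3.139, -0.108, 0.005]
wrist_force: [0.4, -0.6, -2.5]
width: 0.0156
finger_force: 30.0
time: 6.3
eef_pos: [0.5511, 0.063, 0.1809]
tcp_rot: [3.138, 0.157, -0.005]
wrist_force: [-0.0, -0.2, -3.4]
width: 0.0159
finger_force: 30.0
time: 6.72
eef_pos: [0.5656, 0.1967, 0.1808]
tcp_rot: [-3.137, -0.16, 0.004]
wrist_force: [-0.7, -0.0, -2.6]
width: 0.0161
finger_force: 30.0
time: 7.13
eef_pos: [0.5669, 0.2174, 0.1821]
tcp_rot: [3.137, 0.155, -0.002]
wrist_force: [-0.5, -0.9, -2.7]
width: 0.0156
finger_force: 30.0
```

```bash
python3 -m pendant '[8,0,0,-20,0,8,0,0,-45,0,8,0,0,-62,0,8,0,0,-68,0,8,0,0,-68,0]'
python3 - <<'E'
from fit import *
s=robot.read_state(); e=s['eef_pos']; T=cv2.Rodrigues(np.array(s['tcp_rot']))[0]; print(e,s['time'])
for c in("scene","top"):
    im,d=robot.capture(c); P,u,v=cloud(c,d); 
    n=near(P,e[:2],.07)
    h=np.histogram(P[n][:,2],bins=np.arange(.05,.25,.004)); print(c,list(zip(h[1].round(3).tolist(),h[0].tolist())))
    k=P[n&(P[:,2]>.128)&(P[:,2]<.139)]; print(rect(k),len(k)) if len(k)>20 else 0
    Q=P[near(P,(.565,.22),.13)&(P[:,2]>.055)&(P[:,2]<.068)]; print(' cleats',rect(Q),len(Q))
    if c=="scene": cv2.imwrite('pics/s4.png',cv2.resize(im[270:480,200:480],(800,600),interpolation=cv2.INTER_CUBIC)[...,::-1])
E
```

```text
time: 7.55
eef_pos: [0.5662, 0.2173, 0.1131]
tcp_rot: [3.137, 0.155, -0.005]
wrist_force: [-0.4, 0.5, -2.5]
width: 0.016
finger_force: 30.0
[0.56618848 0.21725101 0.11313645] 7.55
scene [(0.05, 61), (0.054, 67), (0.058, 1963), (0.062, 496), (0.066, 0), (0.07, 0), (0.074, 0), (0.078, 0), (0.082, 0), (0.086, 0), (0.09, 0), (0.094, 0), (0.098, 0), (0.102, 0), (0.106, 0), (0.11, 0), (0.114, 0), (0.118, 0), (0.122, 0), (0.126, 2), (0.13, 52), (0.134, 737), (0.138, 128), (0.142, 13), (0.146, 14), (0.15, 12), (0.154, 13), (0.158, 15), (0.162, 10), (0.166, 12), (0.17, 10), (0.174, 23), (0.178, 15), (0.182, 0), (0.186, 0), (0.19, 2), (0.194, 2), (0.198, 10), (0.202, 1), (0.206, 0), (0.21, 0), (0.214, 0), (0.218, 0), (0.222, 0), (0.226, 0), (0.23, 11), (0.234, 53), (0.238, 64), (0.242, 530)]
([0.5676, 0.2191], [0.0562, 0.0643], -1.47) 902
 cleats ([0.5726, 0.219], [0.0866, 0.1613], 0.101) 3655
top [(0.05, 27), (0.054, 33), (0.058, 506), (0.062, 377), (0.066, 2), (0.07, 0), (0.074, 0), (0.078, 0), (0.082, 0), (0.086, 1), (0.09, 3), (0.094, 0), (0.098, 0), (0.102, 0), (0.106, 0), (0.11, 0), (0.114, 0), (0.118, 0), (0.122, 0), (0.126, 0), (0.13, 8), (0.134, 61), (0.138, 180), (0.142, 9), (0.146, 5), (0.15, 6), (0.154, 1), (0.158, 0), (0.162, 0), (0.166, 0), (0.17, 0), (0.174, 0), (0.178, 0), (0.182, 0), (0.186, 0), (0.19, 0), (0.194, 0), (0.198, 0), (0.202, 0), (0.206, 0), (0.21, 0), (0.214, 0), (0.218, 0), (0.222, 2), (0.226, 6), (0.23, 3), (0.234, 11), (0.238, 16), (0.242, 42)]
([0.568, 0.1972], [0.0256, 0.0571], -0.038) 123
 cleats ([0.5647, 0.2178], [0.0863, 0.1664], 0.1) 1240
```

View pics/s4.png

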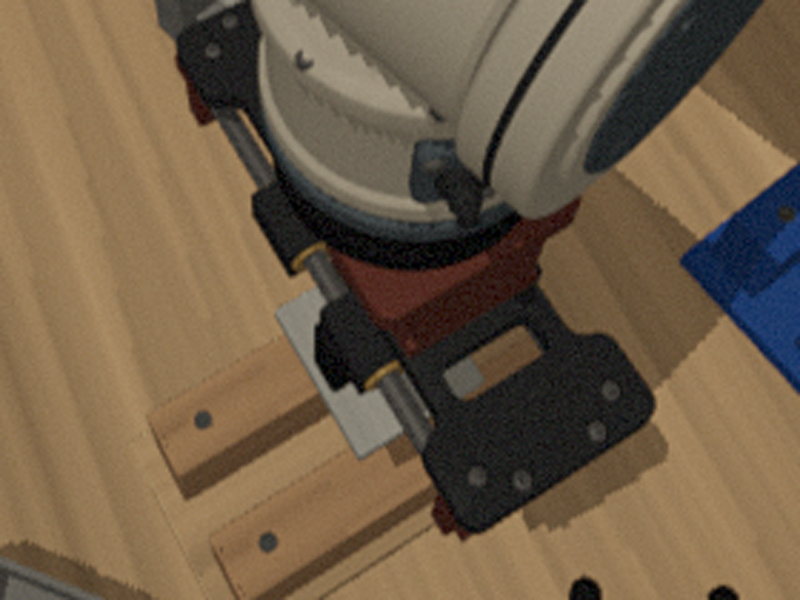

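The collar measures (0.5676, 0.2191) at yaw 0.10, aligned with the gap at (0.568, 0.2187), and its underside is about 67 mm above the cleats. Lowering.

```bash
python3 -m pendant '[8,0,0,-15,0,8,0,0,-32,0,8,0,0,-47,0,8,0,0,-56,0,8,0,0,-58,0]'
python3 -m pendant '[8,0,0,-2,0,8,0,0,-4,0,8,0,0,-6,0,8,0,0,-7,0,8,0,0,-7,0]'
python3 - <<'E'
from fit import *
e=robot.read_state()['eef_pos']; im,d=robot.capture("scene"); P,_,_=cloud("scene",d); Q=P[near(P,e[:2],.055)&(P[:,2]>.0655)&(P[:,2]<.08)]
print(e,np.percentile(Q[:,2],[10,50,90]),len(Q),rect(Q))
E
```

```text
time: 8.07
eef_pos: [0.5672, 0.2184, 0.0563]
tcp_rot: [3.137, 0.156, -0.001]
wrist_force: [-0.8, 0.2, -2.0]
width: 0.0161
finger_force: 30.0
time: 8.48
eef_pos: [0.5676, 0.2187, 0.0501]
tcp_rot: [-3.138, -0.157, -0.001]
wrist_force: [-0.3, -0.1, -2.0]
width: 0.0157
finger_force: 30.0
[0.56756198 0.21872698 0.05006352] [0.07201319 0.07392901 0.07533325] 686 ([0.569, 0.2207], [0.056, 0.0641], -1.475)
```

```bash
python3 -m pendant '[8,0,0,-1,0,8,0,0,-2,0,8,0,0,-3,0,8,0,0,-4,0,8,0,0,-4,0]'
python3 -m pendant '[8,0,0,-0.5,0,8,0,0,-1,0,8,0,0,-1,0,8,0,0,-1,0,8,0,0,-1,0]'
```

```text
time: 8.95
eef_pos: [0.5672, 0.2186, 0.0455]
tcp_rot: [3.138, 0.157, -0.0]
wrist_force: [0.4, 0.1, -2.6]
width: 0.0161
finger_force: 30.0
time: 9.37
eef_pos: [0.5674, 0.2187, 0.0451]
tcp_rot: [-3.138, -0.157, -0.0]
wrist_force: [-2.8, -0.7, 2.9]
width: 0.0155
finger_force: 30.0
```

Contact: the wrist force has gone upward. Releasing slowly and retreating.

```bash
python3 -m pendant '[20,0,0,0,0,25,0,0,0,0,35,0,0,0,0,45,0,0,0,0,50,0,0,0,0]' 10
python3 -m pendant '[50,0,0,5,0,50,0,0,25,0,50,0,0,55,0,50,0,0,90,0,50,0,0,125,0]'
python3 -m pendant '[50,0,-30,5,0,50,-20,-70,5,0,50,-40,-110,5,0,50,-60,-150,5,0,50,-80,-190,5,0]'
python3 -m pendant '[50,-30,-35,0,0,50,-60,-70,0,0,50,-90,-105,0,0,50,-90,-130,0,0,50,-90,-130,0,0]'
python3 - <<'E'
from fit import *
for c in("scene","top"):
    im,d=robot.capture(c); P,_,_=cloud(c,d)
    if c=="scene": cv2.imwrite('pics/s5.png',im[...,::-1])
    n=near(P,(.568,.2187),.06); k=P[n&(P[:,2]>.066)&(P[:,2]<.078)]; g=P[n&(P[:,2]>.1)]
    print(c,'collar',rect(k),np.median(k[:,2]),'grip',rect(g) if len(g) else '',np.percentile(g[:,2],50) if len(g) else '')
    k=P[near(P,(.52,0),.06)&(P[:,2]>.1)]; print('pin',k.mean(0),len(k)); P0,_,_=cloud(c,np.load(c+'0.npy')); k=P0[near(P0,(.52,0),.06)&(P0[:,2]>.1)]; print('pin0',k.mean(0),len(k))
s=robot.read_state(); print(s['time'],s['eef_pos'])
E
```

```text
time: 9.78
eef_pos: [0.5675, 0.2187, 0.0447]
tcp_rot: [-3.138, -0.157, -0.0]
wrist_force: [0.0, -0.8, -0.5]
width: 0.0413
finger_force: 0.0
time: 10.2
eef_pos: [0.5668, 0.2184, 0.171]
tcp_rot: [3.137, 0.157, -0.002]
wrist_force: [0.8, 0.1, -0.2]
width: 0.05
finger_force: 0.0
time: 10.62
eef_pos: [0.4918, 0.0383, 0.1752]
tcp_rot: [3.138, 0.158, 0.001]
wrist_force: [0.0, -0.5, -0.2]
width: 0.0502
finger_force: 0.0
time: 11.03
eef_pos: [0.4007, -0.0945, 0.1753]
tcp_rot: [3.137, 0.15, 0.0]
wrist_force: [1.2, 0.6, -0.9]
width: 0.0502
finger_force: 0.0
scene collar ([0.5686, 0.2206], [0.0565, 0.0641], -1.474) 0.06912111028901884 grip ([0.5687, 0.2207], [0.0165, 0.0502], 0.105) 0.11077622239988102
pin [ 0.52760944 -0.00504003  0.10799164] 528
pin0 [ 0.52756738 -0.00503347  0.107959  ] 524
top collar ([0.5782, 0.2152], [0.0767, 0.0777], 0.107) 0.06971470525285514 grip ([0.5668, 0.2202], [0.0167, 0.0501], 0.093) 0.11128347467049494
pin [ 0.52436147 -0.0081807   0.10949505] 318
pin0 [ 0.52445511 -0.00816071  0.10937136] 320
11.1333 [ 0.40273271 -0.09157772  0.1753372 ]
```

View pics/s5.png

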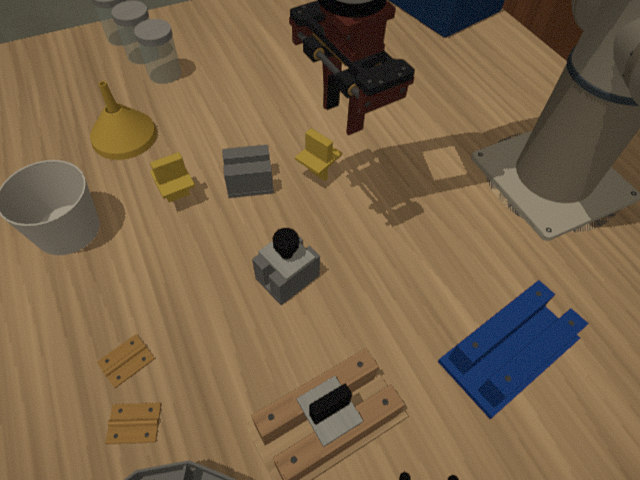

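The gauge sits flat across both cleats at (330,410), in line with the gap. The pin gauge at (287,255) has not moved, and the arm is clear.

```bash
python3 -c "from workcell import robot; print(robot.sign_off())"
```

```text
the job is handed in; nothing more can be done
None
```

The blade gauge was lowered by its grip into the birch gap and released. Its collar measured flat on both cleats at mid-gap, the pin gauge had not moved, and the job was handed in at about 11 s; sign-off returned no verdict.

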